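# Flip open the lid of the pin cabinet

### The arm

A 6-joint arm with a two-finger parallel gripper is mounted at the origin on the work surface; the furniture and walls round the work are solid. World frame = base frame: x ahead of the robot, y to its left, z up, the work surface at z = 0. Lengths are in m, angles in rad, forces in N, time in s.
With the tool pointing down it reaches from about 0.3 to 0.775 m from the base axis. Payload 14.6 kg.
Tool frame: the origin (TCP) lies at the very end of the fingers, on their centre line; the grasp point (between the pads) lies 19 mm behind it; z points along the fingers, y is the line along which they close (so a half turn about z gives the same grasp; the last joint's range is limited). The gripper opens to 94 mm and grips with 3 to 60 N. Pads are 16 mm wide; open, the fingers measure 119 mm over their backs; the gripper's body (75 mm by 177 mm) begins 78 mm behind the grasp point.
Start: joints at [1.037, 0.3, 1.521, -0, 1.321, -0.067], TCP at [0.248, 0.491, 0.205] pointing down, gripper open.
Joint ranges: [-3.03, 3.03], [-0.79, 2.21], [0.23, 2.52], [-1.04, 4.18], [0, 3.07], [-2.55, 2.55]. Speed limits (rad/s): [2.22, 2.22, 2.57, 3.14, 3.14, 3.14].

### API

Orientations are given as [roll, pitch, yaw] about the fixed x, y, z axes, in that order (R = Rz(yaw) Ry(pitch) Rx(roll)).
In Python, from station import ctrl gives the robot as it stands.
- The arm moves only by the tool move_arm, never from a script. Its argument "increments" is a list of rows, each a list of 7 numbers: the opening, from 0 (shut) to 1 (fully open), then the shift along the tool's x, y, z in units of 50 mm (1.0 is 50 mm), then the turn, a rotation vector about the tool's x, y, z in rad. In form: [[claw, tx, ty, tz, rx, ry, rz], ...]. A call has 1 to 20 rows; each row shifts and turns the commanded pose from where the row before left it, along the tool's axes as they then stand; what a row does not reach is not made up. A row lasts 1/10 s, in which the tool goes at most 50 mm and 8.59 degrees, less where a joint would pass 70% of its speed; a pose out of reach is approached as far as the arm can. A call is refused whole if a number of a shift passes 1 or a number of a turn 0.15, either way. A call with a gripper value outside its range is refused whole. The fingers move at their own pace and stop on an object; "force" is the grip in N (left out, the last holds). Time passes only in rows, so rows that do not move let the fingers close. It gives the time, the measured TCP pose, the force, the opening and the grip force at its end, in the units of the state.
- ctrl.get_obs(): the state, without advancing time (a new reading comes with each control period).
- ctrl.camera(name): name is "side" or "top" or "wrist"; returns a dict with "color" (400x640x3 uint8, blue, green, red), "K" (3x3 intrinsics, pixels), "pose" (4x4, takes a point from camera to world coordinates); the wrist camera has in their place "tool_from_camera" (4x4, takes a point from camera to tool coordinates, whose origin is the TCP and whose axes are the flange's). Camera axes: x right, y down, z forward; pixel columns grow to the right and rows downward; lengths in m; the calibration is good to about 2 mm. A picture is of the moment at which its call begins: read the wrist's pose just before it. There is no depth.
- ctrl.hand_in(): hands the job in; it is judged then, once.
Trained networks look in a picture, given as the dict that the camera call returned (one of the last four; its "shot" number tells which), for a name from the list of things; names that differ only in an ending like _2 or _b are one class to them, and where a whole thing is asked for, a point or a joint stands for the part that bears it (a point fixed in the world has none). Each returns a list of dicts, best first, with "conf" (0 to 1); they miss things now and then, are a little off and sometimes report something else, mostly with a low value. They report only what shows in the picture. A call takes as long as a camera call. They do not tell look-alikes from the thing itself.
- ctrl.cut_out(name, picture): "mask" (400x640 bool, what is visible of it) and "centre" ([row, column] in pixels, amid what is visible of it).
The state is a dict: "time_s": time; "qpos": joint angles; "joint_vel": joint speeds; "tau": joint torques, N m; "ee_pos": TCP position; "eef_rot": TCP orientation; "force": force on the tool from outside, world axes, zero at the start; "moment": the same for the moment, N m; "grip_width": finger opening in m; "grip_force": force on a finger pad.
Only numpy, scipy, OpenCV 4.12 (cv2) and the standard library are available. Lean on these libraries where they do the work, as an engineer would, in place of code of your own. Each camera call takes 0.05 s, during which the arm holds its last target. There are 200 camera calls.

### The job

Nothing is to be picked up or pinched here: with closed fingertips, first push the open upper drawer of the small wooden pin cabinet fully home, then lift the lid from below by the brass tab on its front edge and tip it back, without flinging it, past upright until it leans open by its own weight. Leave the lower drawer shut, leave the pots, ribbon, dropper bottle and duck standing where they are, and move clear of the cabinet.

Things in the scene. Friction and masses are not known exactly. Their poses are not given: they have to be found in the camera images.
- pin_cabinet: small wooden pin cabinet, fixed to the table, 164 mm wide x 118 high, front turned to the robot's left; origin at the centre of its underside, x axis from its front (drawers) to its back (lid hinge), 0.85 to 1.35 rad to the right of straight ahead, y to the left seen from the front, z up. Shut drawer fronts lie at x = -56 mm. Under the lid is a tray 20 mm deep with two rolls of stem tape
- pin_cabinet_drawer_1 (a joint): upper drawer, m pulled out: 0 shut, 0.075 fully out; its front is 144 mm wide and spans z = 52 to 89 mm of the cabinet; it slides lightly and may be pushed anywhere on its front or knob
- drawer_knob (a point): front end of the brass knob (12 mm thick, 14 mm long) in the middle of the upper drawer's front; moves with the drawer, 70 mm above the table
- pin_cabinet_drawer_0 (a joint): lower drawer, m pulled out: 0 shut (it starts shut); front spans z = 8 to 44 mm, with a knob like the upper one at z = 26 mm, reaching out to x = -70 mm of the cabinet
- pin_cabinet_lid (a joint): lid, rad: 0 shut and flat, 1.57 upright, 1.83 leaning back against its stop. A plain free hinge: it falls shut below about 1.5 and falls open above. The lid is a 6 mm board, 124 mm deep x 164 wide, underside at z = 112 mm when shut; its front edge overhangs the body by 2 mm. The lid weighs about 0.09 kg and its hinge is lightly damped (about 0.05 N m s/rad), so it falls slowly; at the tab it takes 1 to 3 N to lift
- lid_hinge (a point): middle of the lid's hinge axis (along the cabinet's y), at the back of the cabinet, x = 67 mm, z = 112 mm in the cabinet's frame; does not move
- tab_edge (a point): middle of the rounded front edge (6 mm thick, 46 mm wide) of the brass lift tab: a 3 mm plate, 44 mm wide, screwed on top of the lid at its middle and reaching 28 mm out beyond the lid's front edge, so that a fingertip tilted forward fits under it. It moves with the lid; with the lid shut it is 153 mm in front of and 7 mm above the hinge axis, 119 mm above the table
- mini_pot_0: larger terracotta pot, 64 mm across x 50 high, loose, beside the cabinet on the robot's side; origin under its middle
- ribbon_red: spool of ribbon lying flat, 72 x 70 x 30 mm, loose, beside the cabinet on the side away from the robot; origin under its middle
- glue_bottle: small dropper bottle, 33 mm across x 102 high, loose, behind the cabinet; origin under its middle
- rubber_duck: small bath duck, 56 x 46 x 42 mm, loose, in front of the cabinet, off to the side away from the robot; origin under its middle
- mini_pot_1: smaller terracotta pot, 58 mm across x 45 high, loose, to the robot's right; origin under its middle
Not all that is in view belongs to the job. Of the things shaped like the pin_cabinet, the wooden one is meant.

How it is judged:
On the way, in this order (a step that is already met when the one before it is completed fails the run):
1. upper drawer pushed home, lid still shut (value of joint pin_cabinet_drawer_1 below 0.006 m and value of joint pin_cabinet_lid below 0.15 rad), for 0.2 s.
2. lid tipped back past upright (value of joint pin_cabinet_lid above 1.65 rad), for 0.2 s.
At the end, for the whole second after the job is handed in: The lid leans back at rest, opened more than 1.7 rad, and both drawers are shut to within 8 mm; no bystander has been moved by more than 25 mm, lifted or tipped (value of joint pin_cabinet_lid above 1.7 rad and velocity of joint pin_cabinet_lid between -0.1 and 0.1 rad/s and value of joint each of pin_cabinet_drawer_1, pin_cabinet_drawer_0 below 0.008 m); the robot touches nothing.
It fails at once if the lid or its tab is pinched or forced (more than 15 N from the fingers) (contact force between the fingers and pin_cabinet_lid above 15 N).
It fails at once if the lid is flung (faster than 5 rad/s) (velocity of joint pin_cabinet_lid above 5 rad/s).
It fails at once if the lower drawer is pulled out more than 10 mm (value of joint pin_cabinet_drawer_0 above 0.01 m).
It fails at once if a pot, the ribbon, the bottle or the duck is moved more than 25 mm, lifted or tipped (distance of any of mini_pot_0, ribbon_red, glue_bottle, rubber_duck, mini_pot_1 from where it was at the start of the episode above 0.025 m or angle between any of mini_pot_0, ribbon_red, glue_bottle, rubber_duck, mini_pot_1's own z axis and vertical above 0.5 rad).
It also fails if it takes over 53 s, if anything falls off the work surface, if the arm or the gripper's body presses on something with over 40 N, if the wrist force passes 120 N, or if a joint passes its speed limit or range.

## Working session

There is one attempt and no reset: what is moved stays moved. The work goes in short steps, Python scripts to look and compute and a tool call to move; the robot and the scene stay as the last step left them, time stands still between calls to the robot, and variables do not carry over. Pictures are saved under pics/ and viewed, at most 12 in all, crops included, and the job is handed in when it is done.

Besides the shell and the picture viewer there is one more tool, called after "Call:" as name([rows], argument=value, ...), one row to a line, values as JSON. move_arm: Moves the arm, as the interface text tells. Its arguments: {"type":"object","properties":{"increments":{"type":"array","items":{"type":"array","items":{"type":"number"}}},"force":{"type":"number"}},"required":["increments"]}

```bash
mkdir -p pics; ls
cat > h.py <<'E'
import numpy as np, cv2
from station import ctrl
def proj(c,P):
    P=np.atleast_2d(P); T=np.linalg.inv(c['pose']); q=P@T[:3,:3].T+T[:3,3]; q=q@np.array(c['K']).T
    return q[:,:2]/q[:,2:]
def ray(c,uv):
    d=np.linalg.inv(c['K'])@np.array([uv[0],uv[1],1.]); T=np.array(c['pose']); return T[:3,3],T[:3,:3]@d
def onz(c,uv,z):
    o,d=ray(c,uv); return o+d*(z-o[2])/d[2]
def tri(obs):
    A=np.zeros((3,3));b=np.zeros(3)
    for c,uv in obs:
        o,d=ray(c,uv);d=d/np.linalg.norm(d);M=np.eye(3)-np.outer(d,d);A+=M;b+=M@o
    return np.linalg.solve(A,b)
E
python3 - <<'E'
from h import *
cs={n:ctrl.camera(n) for n in('side','top')}
for n,c in cs.items():
    cv2.imwrite(f'pics/{n}1.png',c['color'])
    print(n,np.round(c['pose'],2).tolist(),np.round(c['K'],0).tolist())
    for k in ['pin_cabinet','drawer_knob','tab_edge','mini_pot_0','ribbon_red','glue_bottle','rubber_duck']:
        print(k,[(np.round(r['centre']).tolist(),round(r['conf'],2),int(r['mask'].sum())) for r in ctrl.cut_out(k,c)[:3]])
E
```

```text
pics
side [[0.67, 0.56, -0.49, 1.1], [0.74, -0.5, 0.44, -0.58], [0.0, -0.65, -0.76, 1.11], [0.0, 0.0, 0.0, 1.0]] [[492.0, 0.0, 318.0], [0.0, 492.0, 195.0], [0.0, 0.0, 1.0]]
pin_cabinet [([103.0, 334.0], 0.8, 2572), ([239.0, 330.0], 0.65, 4645), ([156.0, 319.0], 0.65, 3366)]
drawer_knob [([217.0, 358.0], 0.77, 184), ([280.0, 382.0], 0.64, 630), ([259.0, 222.0], 0.62, 404)]
tab_edge [([230.0, 333.0], 0.84, 2829), ([143.0, 323.0], 0.81, 1859), ([94.0, 331.0], 0.56, 1354)]
mini_pot_0 [([214.0, 290.0], 0.88, 392), ([258.0, 222.0], 0.87, 432)]
ribbon_red [([278.0, 381.0], 0.65, 667)]
glue_bottle [([271.0, 274.0], 0.82, 308)]
rubber_duck [([245.0, 394.0], 0.77, 201)]
top [[-0.01, -1.0, 0.05, 0.36], [-1.0, 0.01, 0.01, -0.01], [-0.01, -0.05, -1.0, 1.65], [0.0, 0.0, 0.0, 1.0]] [[445.0, 0.0, 328.0], [0.0, 445.0, 199.0], [0.0, 0.0, 1.0]]
pin_cabinet [([274.0, 246.0], 0.83, 1869), ([235.0, 290.0], 0.79, 1871), ([162.0, 344.0], 0.72, 2085)]
drawer_knob [([165.0, 347.0], 0.56, 1811), ([175.0, 325.0], 0.51, 269)]
tab_edge [([275.0, 242.0], 0.98, 1666), ([160.0, 348.0], 0.92, 1789), ([234.0, 290.0], 0.64, 1801)]
mini_pot_0 [([203.0, 350.0], 0.64, 244), ([203.0, 411.0], 0.48, 172)]
ribbon_red [([124.0, 339.0], 0.7, 264)]
glue_bottle [([137.0, 309.0], 0.62, 161), ([174.0, 390.0], 0.51, 73), ([174.0, 327.0], 0.31, 319)]
rubber_duck [([160.0, 342.0], 0.32, 2179), ([160.0, 347.0], 0.19, 1864)]
```

Run:
```python
import cv2
a=cv2.imread('pics/side1.png');b=cv2.imread('pics/top1.png')
a=cv2.resize(a[60:330,150:450],None,fx=2,fy=2,interpolation=3);cv2.imwrite('pics/s1c.png',a)
b=cv2.resize(b[90:310,200:460],None,fx=2.7,fy=2.7,interpolation=3);cv2.imwrite('pics/t1c.png',b)
```

```text
(no output)
```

View pics/s1c.png

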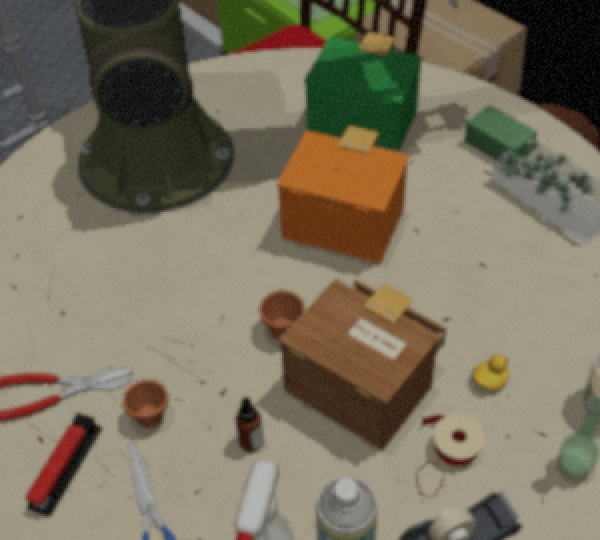

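View pics/t1c.png

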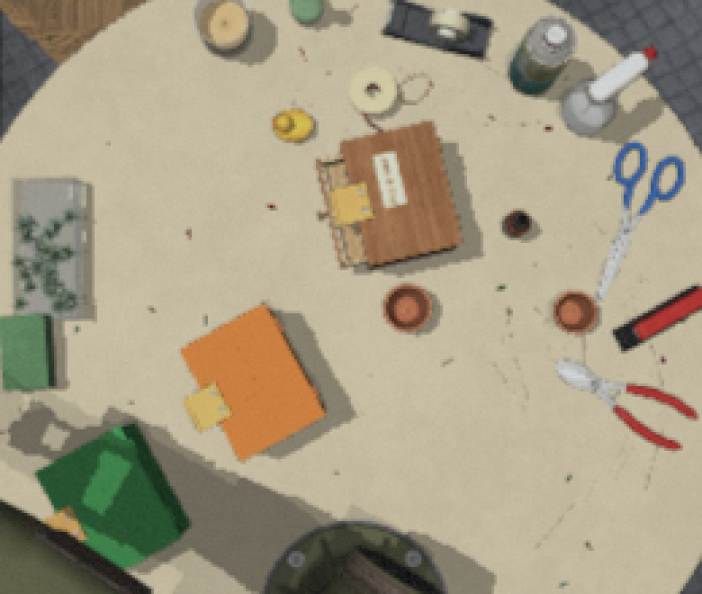

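The pictures show three look-alike cabinets: wooden (top crop 395,195), orange (255,385) and green (115,495). The wooden one fits the description: its upper drawer is open, the pot, ribbon, bottle and duck stand round it, and it looks clear in these enlarged crops. Next I'll fit its pose from the lid corners in both views.

```bash
cat > fit.py <<'E'
from h import *
from scipy.optimize import least_squares
s=ctrl.camera('side');t=ctrl.camera('top')
S=lambda x,y:np.array([150+x/2,60+y/2]);T=lambda x,y:np.array([200+x/2.7,90+y/2.7])
# lid corners: front-left? cabinet y left seen from front = robot side(-) ; order FN(front near robot),FF,BN,BF
tp=[T(370,268),T(342,143),T(462,246),T(434,122)]
sp=[S(340,283),S(443,328),S(283,342),S(385,395)]
for i in range(4):print('tri',np.round(tri([(t,tp[i]),(s,sp[i])]),3))
def w(p,P):
    x,y,a=p;c,n=np.cos(a),np.sin(a);P=np.atleast_2d(P);return np.c_[x+c*P[:,0]-n*P[:,1],y+n*P[:,0]+c*P[:,1],P[:,2]]
# near side: cabinet y
M=np.array([[-58,-82,118],[-58,82,118],[66,-82,118],[66,82,118]])/1e3
f=lambda p:np.r_[(proj(t,w(p,M))-tp).ravel(),(proj(s,w(p,M))-sp).ravel()]
r=least_squares(f,[.45,-.05,-1.3],loss='soft_l1');p=r.x;print(p,np.round(r.fun,1))
np.save('p.npy',p)
for k,P in dict(tab=[-86,0,119],hinge=[67,0,112],front=[-56,0,70]).items():print(k,w(p,np.array(P)/1e3).round(3))
for n,q in dict(tabTopview=T(336,207),drawerFrontFar=T(318,161),drawerFrontNear=T(343,268),knob=T(322,216)).items():
    z=.119 if 'tab' in n else .089 if 'Front' in n else .07
    P=onz(t,q,z);c,sn=np.cos(p[2]),np.sin(p[2]);d=P[:2]-p[:2];print(n,P.round(3),'cab',np.round([c*d[0]+sn*d[1],-sn*d[0]+c*d[1]],3))
for k,c in (('t',t),('s',s)):
  for nm in ['tab_edge','drawer_knob','pin_cabinet']: pass
o=ctrl.get_obs();print({k:np.round(o[k],3).tolist() for k in('time_s','ee_pos','eef_rot','qpos','force','grip_width')})
b=t['color'].copy()
for P in [M,np.array([[-86,-23,119],[-86,23,119],[-56,-72,89],[-56,72,89]])/1e3]:
  for u in proj(t,w(p,P)):cv2.circle(b,tuple(np.int32(u*1)),0,(255,0,255),-1)
a=s['color'].copy()
for P in [M,np.array([[-86,-23,119],[-86,23,119]])/1e3]:
  for u in proj(s,w(p,P)):cv2.circle(a,tuple(np.int32(u)),0,(255,0,255),-1)
cv2.imwrite('pics/ov.png',np.hstack([cv2.resize(b[125:205,305:385],(400,400),interpolation=0),cv2.resize(a[190:290,280:380],(400,400),interpolation=0)]))
E
python3 fit.py
```

```text
tri [ 0.469 -0.02   0.106]
tri [0.626 0.013 0.132]
tri [ 0.495 -0.139  0.108]
tri [ 0.65  -0.106  0.129]
[ 0.55876755 -0.05855365 -1.3446652 ] [-1.1 -0.5 -1.8 -0.2 -0.1 -0.7 -1.  -0.7 -3.1 -3.3 -1.5  2.8 -3.2 -2.1
  0.5  3.3]
tab [[0.539 0.025 0.119]]
hinge [[ 0.574 -0.124  0.112]]
front [[ 0.546 -0.004  0.07 ]]
tabTopview [0.542 0.019 0.119] cab [-0.079  0.001]
drawerFrontFar [0.607 0.042 0.089] cab [-0.087  0.069]
drawerFrontNear [0.466 0.011 0.089] cab [-0.088 -0.075]
knob [0.537 0.038 0.07 ] cab [-0.099  0.   ]
{'time_s': 0.9, 'ee_pos': [0.248, 0.491, 0.205], 'eef_rot': [3.142, 0.0, 2.675], 'qpos': [1.037, 0.3, 1.521, -0.0, 1.321, -0.067], 'force': [-0.071, -0.127, -0.184], 'grip_width': 0.094}
```

View pics/ov.png

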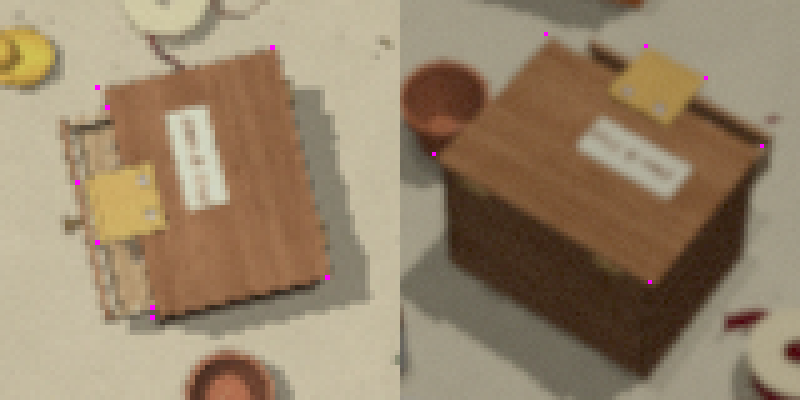

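```bash
cat >> h.py <<'E'
from scipy.spatial.transform import Rotation as R
def cabw(p,P): 
    a=p[2];c,n=np.cos(a),np.sin(a);return np.array([p[0]+c*P[0]-n*P[1],p[1]+n*P[0]+c*P[1],P[2]])
def toolR(a,phi):
    y=np.array([-np.sin(a),np.cos(a),0]);z=np.array([np.sin(phi)*np.cos(a),np.sin(phi)*np.sin(a),-np.cos(phi)])
    return R.from_matrix(np.c_[np.cross(y,z),y,z])
def plan(pos,rot,cur=None):
    if cur is None:
        o=ctrl.get_obs();cur=(np.array(o['ee_pos']),R.from_euler('xyz',o['eef_rot']))
    rv=(cur[1].inv()*rot).as_rotvec();d=rot.inv().apply(pos-cur[0])/.05
    print('rot first',np.round(rv,3),'then shift units',np.round(d,3),'| dist',round(np.linalg.norm(pos-cur[0]),3)); return pos,rot
E
python3 - <<'E'
from h import *
p=np.load('p.npy')
c=ctrl.camera('wrist');print(np.round(c['tool_from_camera'],3).tolist(),np.round(c['K'],0).tolist())
plan(cabw(p,[-.22,0,.24]),toolR(p[2],.55))
E
```

```text
[[-0.001, -0.96, -0.279, 0.082], [1.0, -0.001, 0.001, 0.0], [-0.001, -0.279, 0.96, -0.179], [0.0, 0.0, 0.0, 1.0]] [[293.0, 0.0, 322.0], [0.0, 293.0, 197.0], [0.0, 0.0, 1.0]]
rot first [ 0.241 -0.514  0.855] then shift units [-6.934  3.602  3.441] | dist 0.427
```

Call:
move_arm([
  [0,0,0,0,0.03,-0.064,0.107],
  [0,0,0,0,0.03,-0.064,0.107],
  [0,0,0,0,0.03,-0.064,0.107],
  [0,0,0,0,0.03,-0.064,0.107],
  [0,0,0,0,0.03,-0.064,0.107],
  [0,0,0,0,0.03,-0.064,0.107],
  [0,0,0,0,0.03,-0.064,0.107],
  [0,0,0,0,0.03,-0.064,0.107],
  [0,-0.58,0.3,0.29,0,0,0],
  [0,-0.58,0.3,0.29,0,0,0],
  [0,-0.58,0.3,0.29,0,0,0],
  [0,-0.58,0.3,0.29,0,0,0],
  [0,-0.58,0.3,0.29,0,0,0],
  [0,-0.58,0.3,0.29,0,0,0],
  [0,-0.58,0.3,0.29,0,0,0],
  [0,-0.58,0.3,0.29,0,0,0],
  [0,-0.58,0.3,0.29,0,0,0],
  [0,-0.58,0.3,0.29,0,0,0],
  [0,-0.58,0.3,0.29,0,0,0],
  [0,-0.58,0.3,0.29,0,0,0],
])

```text
time_s: 2.95
ee_pos: [0.5104, 0.1522, 0.2385]
eef_rot: [3.141, 0.548, 1.796]
force: [0.4, 0.8, 0.3]
grip_width: 0.0004
grip_force: 0.0
```

```bash
cat >> h.py <<'E'
def wrist():
    o=ctrl.get_obs();c=ctrl.camera('wrist');T=np.eye(4);T[:3,:3]=R.from_euler('xyz',o['eef_rot']).as_matrix();T[:3,3]=o['ee_pos'];c['pose']=T@np.array(c['tool_from_camera']);return c
E
python3 - <<'E'
from h import *
import pickle
p=np.load('p.npy');c=wrist();o=ctrl.get_obs();print(o['time_s'],np.round(o['ee_pos'],3),np.round(o['eef_rot'],3),o['grip_width'],np.round(o['qpos'],2))
pickle.dump(c,open('w1.pkl','wb'))
for k in ['drawer_knob','tab_edge']:print(k,[(np.round(r['centre']).tolist(),round(r['conf'],2)) for r in ctrl.cut_out(k,c)[:3]])
im=c['color'].copy()
for P in [[-58,-82,118],[-58,82,118],[66,-82,118],[66,82,118],[-86,-23,119],[-86,23,119],[-56,72,8],[-56,-72,8]]:
    u=proj(c,cabw(p,np.array(P)/1e3))[0];print(P,u.round());cv2.circle(im,tuple(np.int32(u)),2,(255,0,255),-1)
cv2.imwrite('pics/w1.png',im)
E
```

```text
3.0 [0.513 0.149 0.239] [3.14  0.549 1.793] 0.00020117236484665251 [ 0.47  0.33  1.5  -0.53  1.48  0.34]
drawer_knob [([22.0, 90.0], 0.87), ([197.0, 323.0], 0.86), ([204.0, 407.0], 0.62)]
tab_edge [([90.0, 100.0], 0.89), ([227.0, 324.0], 0.75)]
[-58, -82, 118] [260. 232.]
[-58, 82, 118] [383. 232.]
[66, -82, 118] [272. 276.]
[66, 82, 118] [371. 276.]
[-86, -23, 119] [303. 220.]
[-86, 23, 119] [340. 220.]
[-56, 72, 8] [367. 176.]
[-56, -72, 8] [277. 176.]
```

View pics/w1.png

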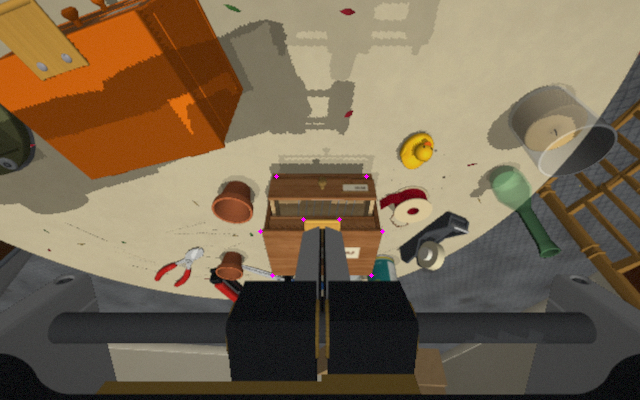

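Run:
```python
import pickle,cv2
c=pickle.load(open('w1.pkl','rb'));cv2.imwrite('pics/w1c.png',cv2.resize(c['color'][150:290,245:405],(800,700),interpolation=cv2.INTER_CUBIC)[:600])
```

```text
(no output)
```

View pics/w1c.png

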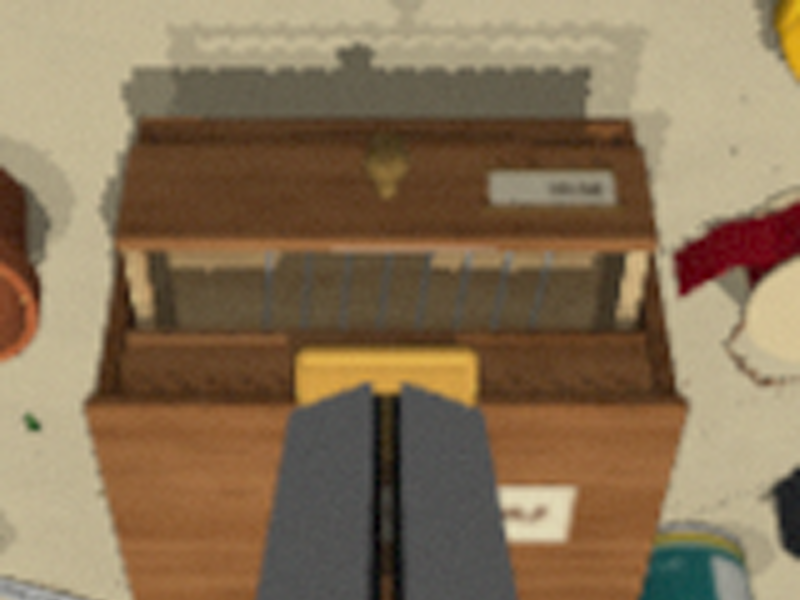

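Run:
```python
from h import *
import pickle
from scipy.optimize import least_squares
c=pickle.load(open('w1.pkl','rb'));p=np.load('p.npy')
W=lambda x,y:np.array([245+x/5,150+y/5])-.4
M=np.array([[-58,-82,118],[-58,82,118],[-86,-22,122],[-86,22,122],[-86,-22,116],[-86,22,116]])/1e3
px=np.array([W(88,400),W(688,400),W(297,352),W(477,352),W(297,352),W(477,352)])
f=lambda q:(np.array([proj(c,cabw(q,m))[0] for m in M])-px).ravel()
r=least_squares(f,p,loss='soft_l1');q=r.x;print(q,p,r.fun.round(1));np.save('q.npy',q)
for n,u,z in [('drawer top L',W(118,243),.089),('R',W(655,243),.089),('knob',W(387,190),.07)]:
    P=onz(c,u,z);d=P[:2]-q[:2];a=q[2];print(n,np.round([np.cos(a)*d[0]+np.sin(a)*d[1],-np.sin(a)*d[0]+np.cos(a)*d[1]],3))
for n,P in dict(tab=[-.086,0,.119],hinge=[.067,0,.112]).items():print(n,cabw(q,P).round(3))
o=ctrl.get_obs();print('now cab',(R.from_euler('z',-q[2]).apply(np.array(o['ee_pos'])-[q[0],q[1],0])).round(3))
plan(cabw(q,[-.16,.045,.075]),toolR(q[2],.55))
```

```text
[ 0.55875399 -0.05630931 -1.3447179 ] [ 0.55876755 -0.05855365 -1.3446652 ] [-1.6  1.4  1.3  1.2  0.5  0.4 -0.4  0.4  0.7 -3.3 -0.6 -3.4]
drawer top L [-0.091 -0.071]
R [-0.091  0.071]
knob [-0.092  0.   ]
tab [0.539 0.028 0.119]
hinge [ 0.574 -0.122  0.112]
now cab [-0.214 -0.001  0.238]
rot first [-0.001 -0.002 -0.003] then shift units [0.786 0.912 3.349] | dist 0.178
```

Call:
move_arm([
  [0,0.13,0.15,0.56,0,0,0],
  [0,0.13,0.15,0.56,0,0,0],
  [0,0.13,0.15,0.56,0,0,0],
  [0,0.13,0.15,0.56,0,0,0],
  [0,0.13,0.15,0.56,0,0,0],
  [0,0.13,0.15,0.56,0,0,0],
  [0,-0.15,0,0.094,0,0,0],
  [0,-0.15,0,0.094,0,0,0],
  [0,-0.15,0,0.094,0,0,0],
  [0,-0.15,0,0.094,0,0,0],
  [0,-0.15,0,0.094,0,0,0],
  [0,-0.15,0,0.094,0,0,0],
  [0,-0.15,0,0.094,0,0,0],
  [0,-0.15,0,0.094,0,0,0],
  [0,-0.15,0,0.094,0,0,0],
  [0,-0.15,0,0.094,0,0,0],
  [0,0,0,0,0,0,0],
  [0,0,0,0,0,0,0],
])

```text
time_s: 4.9
ee_pos: [0.5855, 0.0244, 0.0734]
eef_rot: [3.141, 0.548, 1.796]
force: [-0.3, 0.2, 0.1]
grip_width: 0.0002
grip_force: 0.0
```

```bash
cat > st.py <<'E'
from h import *
q=np.load('q.npy');o=ctrl.get_obs();Z=R.from_euler('z',-q[2])
print(o['time_s'],'cab',Z.apply(np.array(o['ee_pos'])-[q[0],q[1],0]).round(4),'F',Z.apply(o['force']).round(2),np.round(o['eef_rot'],3))
E
python3 st.py
```

```text
4.9 cab [-0.0726  0.0441  0.0734] F [-0.28 -0.2   0.09] [3.141 0.548 1.796]
```

Call:
move_arm([
  [0,-0.05,0,0.03,0,0,0],
  [0,-0.05,0,0.03,0,0,0],
  [0,-0.05,0,0.03,0,0,0],
  [0,0,0,0,0,0,0],
  [0,0,0,0,0,0,0],
])

```text
time_s: 5.4
ee_pos: [0.5874, 0.0159, 0.0735]
eef_rot: [3.141, 0.548, 1.796]
force: [0.8, -0.5, 0.5]
grip_width: 0.0007
grip_force: 0.0
```

```bash
python3 st.py
```

```text
5.4 cab [-0.064   0.0441  0.0735] F [0.65 0.68 0.5 ] [3.141 0.548 1.796]
```

Call:
move_arm([
  [0,-0.034,0,0.021,0,0,0],
  [0,-0.034,0,0.021,0,0,0],
  [0,0,0,0,0,0,0],
  [0,0,0,0,0,0,0],
])

```text
time_s: 5.8
ee_pos: [0.5883, 0.0121, 0.0735]
eef_rot: [3.141, 0.548, 1.796]
force: [0.8, 0.2, 0.7]
grip_width: 0.0004
grip_force: 0.4
```

```bash
python3 st.py
```

```text
5.8 cab [-0.06    0.0442  0.0735] F [-0.06  0.79  0.73] [3.141 0.548 1.796]
```

Call:
move_arm([
  [0,-0.034,0,0.021,0,0,0],
  [0,-0.034,0,0.021,0,0,0],
  [0,0,0,0,0,0,0],
  [0,0,0,0,0,0,0],
])

```text
time_s: 6.2
ee_pos: [0.5889, 0.0106, 0.0734]
eef_rot: [3.14, 0.545, 1.797]
force: [-7.7, 20.5, 6.1]
grip_width: 0.0001
grip_force: 10.9
```

```bash
python3 st.py
```

```text
6.2 cab [-0.0584  0.0443  0.0734] F [-21.75  -2.93   6.11] [3.14  0.545 1.797]
```

Call:
move_arm([
  [0,0.25,0,-0.157,0,0,0],
  [0,0.25,0,-0.157,0,0,0],
  [0,0.25,0,-0.157,0,0,0],
  [0,0.25,0,-0.157,0,0,0],
  [0,0.25,-0.22,-0.157,0,0,0],
  [0,0,-0.22,0,0,-0.117,0],
  [0,0,-0.22,0,0,-0.117,0],
  [0,0,-0.22,0,0,-0.117,0],
  [0,0,0,0,0,0,0],
])

```text
time_s: 7.1
ee_pos: [0.5275, 0.0714, 0.0728]
eef_rot: [-3.136, 0.902, 1.804]
force: [1.0, 0.4, -0.1]
grip_width: 0.0006
grip_force: 0.0
```

```bash
python3 st.py
python3 - <<'E'
from h import *
import pickle
c=wrist();o=ctrl.get_obs();print(np.round(o['qpos'],2));pickle.dump(c,open('w2.pkl','wb'));q=np.load('q.npy')
im=c['color'].copy()
for P in [[-58,-82,112],[-58,82,112],[-86,-23,116],[-86,23,116],[-56,72,52],[-56,-72,52],[-70,0,70],[-70,0,26]]:
    u=proj(c,cabw(q,np.array(P)/1e3))[0];print(P,u.round());cv2.circle(im,tuple(np.int32(u)),1,(255,0,255),-1)
cv2.imwrite('pics/w2.png',cv2.resize(im[60:310,160:490],(792,600),interpolation=2))
E
```

```text
7.1 cab [-0.1314 -0.0018  0.0728] F [-0.14  1.1  -0.15] [-3.136  0.902  1.804]
[ 0.46  0.61  1.68 -0.91  1.29  0.7 ]
[-58, -82, 112] [227. 307.]
[-58, 82, 112] [420. 307.]
[-86, -23, 116] [293. 311.]
[-86, 23, 116] [354. 312.]
[-56, 72, 52] [401. 238.]
[-56, -72, 52] [246. 238.]
[-70, 0, 70] [324. 255.]
[-70, 0, 26] [324. 207.]
```

View pics/w2.png

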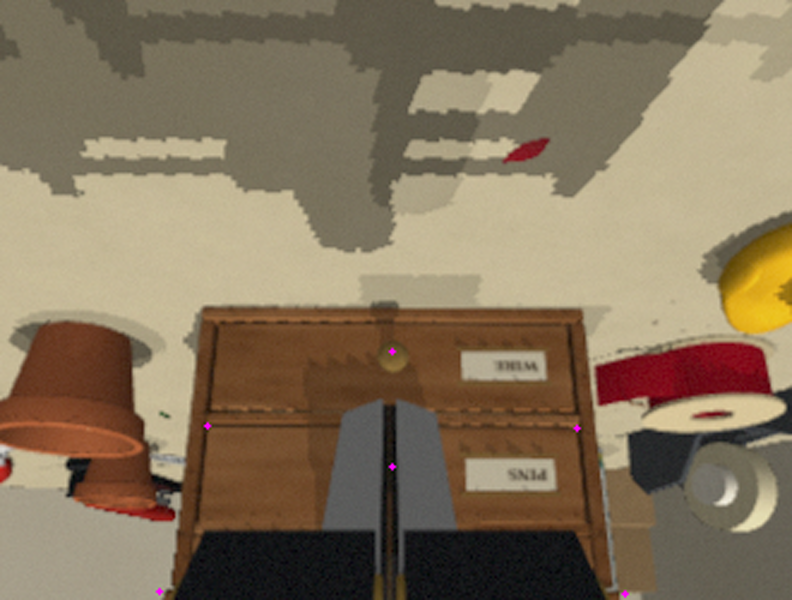

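```bash
cat > kin.py <<'E'
from h import *
from scipy.optimize import least_squares
D=[([1.037,.3,1.521,0,1.321,-.067],[.248,.491,.205],[np.pi,0,2.675]),([.47,.33,1.5,-.53,1.48,.34],[.5125,.1495,.239],[3.14,.549,1.793])]
def basis(q):
    Z=R.from_euler('z',q[0]);S=Z*R.from_euler('y',q[1]);F=Z*R.from_euler('y',q[1]+q[2]);T=F*R.from_euler('z',q[3])*R.from_euler('y',q[4])*R.from_euler('z',q[5])
    e=np.eye(3);return np.c_[Z.apply(e[0]),e[2],S.apply(e[2]),F.apply(e[2]),F.apply(e[0]),T.apply(e[2])],T
o=ctrl.get_obs();D.append((o['qpos'],o['ee_pos'],o['eef_rot']))
A=np.vstack([basis(d[0])[0] for d in D]);b=np.hstack([d[1] for d in D])
k=np.linalg.lstsq(A,b,rcond=1e-3)[0]
off=(basis(D[0][0])[1].inv()*R.from_euler('xyz',D[0][2]))
def fk(q): B,T=basis(q);return B@k,T*off
def ik(pos,rot,q0):
    f=lambda q:np.r_[(fk(q)[0]-pos)*5,(fk(q)[1].inv()*rot).as_rotvec()]
    r=least_squares(f,q0);return r.x,np.abs(r.fun).max()
if __name__=='__main__':
    print('k',k.round(3),'res',(A@k-b).round(4),'off',off.as_rotvec().round(3));[print((basis(d[0])[1]*off).as_matrix().round(2).tolist(),R.from_euler('xyz',d[2]).as_matrix().round(2).tolist()) for d in D[2:]]
E
python3 kin.py
cat > path.py <<'E'
from kin import *
q=np.load('q.npy').copy();q[:2]+=.004*np.array([np.cos(q[2]),np.sin(q[2])]);np.save('q2.npy',q)
def tcp(th,phi,s=.020,h=.008):
    u=np.array([-np.sin(phi),np.cos(phi)]);v=np.array([np.cos(phi),np.sin(phi)]);H=np.array([.067,.112])
    l=np.array([-np.cos(th),np.sin(th)]);n=np.array([np.sin(th),np.cos(th)])
    if th<np.pi/2-phi: P=H+.153*l+.004*n-s*u-h*v
    else: P=H+(.153-s)*l+.004*n-h*v
    return P
if __name__=='__main__':
    j=np.array(ctrl.get_obs()['qpos'])
    for th,phi in [(0,.9),(0.2,.9),(.4,.88),(.6,.82),(.8,.76),(1,.7),(1.2,.64),(1.4,.58),(1.55,.53),(1.7,.5)]:
        P=tcp(th,phi);j,e=ik(cabw(q,[P[0],0,P[1]]),toolR(q[2],phi),j);print(th,phi,P.round(4),j.round(2),round(e,4))
E
python3 path.py
```

```text
k [ 0.09   0.316  0.04   0.418 -0.179  0.215] res [ 0.0319 -0.0175  0.0035  0.0032 -0.0089 -0.0035 -0.0025  0.0052  0.0001] off [-0.    -0.     1.571]
[[-0.14, 0.97, 0.18], [0.61, 0.23, -0.76], [-0.78, -0.0, -0.62]] [[-0.14, 0.97, 0.18], [0.61, 0.23, -0.76], [-0.78, -0.0, -0.62]]
0 0.9 [-0.0753  0.0973] [ 0.34  0.22  2.03 -0.97  1.24  0.62] 0.0
0.2 0.9 [-0.0715  0.1276] [ 0.33  0.02  2.16 -0.95  1.28  0.55] 0.0
0.4 0.88 [-0.062   0.1564] [ 0.31 -0.15  2.26 -0.92  1.29  0.48] 0.0
0.6 0.82 [-0.0479  0.1822] [ 0.27 -0.28  2.31 -0.86  1.29  0.37] 0.0
0.8 0.76 [-0.0287  0.2045] [ 0.21 -0.3   2.26 -0.8   1.28  0.27] 0.0
1 0.7 [-0.0076  0.2209] [ 0.15 -0.24  2.15 -0.74  1.27  0.17] 0.0
1.2 0.64 [0.0161 0.2326] [ 0.09 -0.11  1.97 -0.67  1.26  0.07] 0.0
1.4 0.58 [0.0416 0.2394] [ 0.03  0.09  1.74 -0.6   1.24 -0.02] 0.0
1.55 0.53 [0.0613 0.241 ] [-0.03  0.29  1.52 -0.55  1.23 -0.09] 0.0
1.7 0.5 [0.0811 0.2395] [-0.07  0.5   1.3  -0.51  1.23 -0.15] 0.0
```

```bash
cat > gen.py <<'E'
from path import *
import sys
q=np.load('q2.npy')
def rows(wp):  # wp: list of (x,z,phi) cab plane, rows in tool axes: shift in axes before the turn
    out=[]
    for (x0,z0,f0),(x1,z1,f1) in zip(wp,wp[1:]):
        dx,dz=x1-x0,z1-z0
        out.append([0,round((-np.cos(f0)*dx-np.sin(f0)*dz)/.05,2),0,round((np.sin(f0)*dx-np.cos(f0)*dz)/.05,2),0,round(-(f1-f0),3),0])
    return out
def cur():
    o=ctrl.get_obs();P=R.from_euler('z',-q[2]).apply(np.array(o['ee_pos'])-[q[0],q[1],0]);z=R.from_euler('xyz',o['eef_rot']).apply([0,0,1]);return P,np.arccos(-z[2])
E
python3 - <<'E'
from gen import *
P,f=cur();print(P.round(4),f)
T=tcp(0,.8);print(T)
print(rows([(P[0],P[2],f),(P[0],P[2],.8)]),rows([(P[0],P[2],.8),(T[0]-.04,T[1]-.005,.8),(T[0],T[1]-.005,.8)]))
E
```

```text
[-0.1351 -0.0006  0.0735] 0.8975917268245761
[-0.07722653  0.09632702]
[[0, np.float64(-0.0), 0, np.float64(0.0), 0, np.float64(0.098), 0]] [[0, np.float64(-0.5), 0, np.float64(0.01), 0, -0.0, 0], [0, np.float64(-0.56), 0, np.float64(0.57), 0, -0.0, 0]]
```

Call:
move_arm([
  [0,0,0,0,0,0.098,0],
  [0,-0.25,0,0.005,0,0,0],
  [0,-0.25,0,0.005,0,0,0],
  [0,-0.14,0,0.14,0,0,0],
  [0,-0.14,0,0.14,0,0,0],
  [0,-0.14,0,0.14,0,0,0],
  [0,-0.14,0,0.14,0,0,0],
  [0,0,0,0,0,0,0],
  [0,0,0,0,0,0,0],
])

```text
time_s: 8.05
ee_pos: [0.5426, 0.0142, 0.0925]
eef_rot: [3.141, 0.801, 1.796]
force: [-0.3, 0.3, 0.1]
grip_width: 0.0003
grip_force: 0.0
```

```bash
python3 st.py
python3 - <<'E'
from gen import *
P,f=cur();print(P.round(4),f,np.round(ctrl.get_obs()['qpos'],2))
import pickle
s=ctrl.camera('side');cv2.imwrite('pics/s2.png',cv2.resize(s['color'][160:290,270:390],(720,600) ,interpolation=2)) if 0 else cv2.imwrite('pics/s2.png',cv2.resize(s['color'][150:290,260:400],(600,600),interpolation=2))
ths=np.arange(0,1.8,.05);ph=lambda t:.8 if t<.6 else max(.5,.8-.3*(t-.6))
w=[(P[0],P[2],f)]+[(*tcp(t,ph(t)),ph(t)) for t in ths]
for t,r in zip(ths,rows(w)):print(round(t,2),[float(x) for x in r])
E
```

```text
8.05 cab [-0.0723  0.      0.0925] F [-0.31 -0.21  0.13] [3.141 0.801 1.796]
[-0.0763  0.      0.0925] 0.8008413358922131 [ 0.32  0.52  1.72 -0.88  1.18  0.56]
0.0 [0.0, -0.04, 0.0, -0.07, 0.0, 0.001, 0.0]
0.05 [0.0, -0.12, 0.0, -0.1, 0.0, -0.0, 0.0]
0.1 [0.0, -0.12, 0.0, -0.09, 0.0, -0.0, 0.0]
0.15 [0.0, -0.12, 0.0, -0.09, 0.0, -0.0, 0.0]
0.2 [0.0, -0.13, 0.0, -0.08, 0.0, -0.0, 0.0]
0.25 [0.0, -0.13, 0.0, -0.08, 0.0, -0.0, 0.0]
0.3 [0.0, -0.14, 0.0, -0.07, 0.0, -0.0, 0.0]
0.35 [0.0, -0.14, 0.0, -0.06, 0.0, -0.0, 0.0]
0.4 [0.0, -0.14, 0.0, -0.06, 0.0, -0.0, 0.0]
0.45 [0.0, -0.15, 0.0, -0.05, 0.0, -0.0, 0.0]
0.5 [0.0, -0.15, 0.0, -0.04, 0.0, -0.0, 0.0]
0.55 [0.0, -0.15, 0.0, -0.03, 0.0, -0.0, 0.0]
0.6 [0.0, -0.15, 0.0, -0.03, 0.0, -0.0, 0.0]
0.65 [0.0, -0.15, 0.0, -0.02, 0.0, 0.015, 0.0]
0.7 [0.0, -0.15, 0.0, -0.02, 0.0, 0.015, 0.0]
0.75 [0.0, -0.15, 0.0, -0.01, 0.0, 0.015, 0.0]
0.8 [0.0, -0.15, 0.0, -0.0, 0.0, 0.015, 0.0]
0.85 [0.0, -0.15, 0.0, 0.0, 0.0, 0.015, 0.0]
0.9 [0.0, -0.13, 0.0, 0.01, 0.0, 0.015, 0.0]
0.95 [0.0, -0.13, 0.0, 0.01, 0.0, 0.015, 0.0]
1.0 [0.0, -0.13, 0.0, 0.01, 0.0, 0.015, 0.0]
1.05 [0.0, -0.13, 0.0, 0.02, 0.0, 0.015, 0.0]
1.1 [0.0, -0.13, 0.0, 0.02, 0.0, 0.015, 0.0]
1.15 [0.0, -0.13, 0.0, 0.03, 0.0, 0.015, 0.0]
1.2 [0.0, -0.13, 0.0, 0.03, 0.0, 0.015, 0.0]
1.25 [0.0, -0.13, 0.0, 0.04, 0.0, 0.015, 0.0]
1.3 [0.0, -0.13, 0.0, 0.04, 0.0, 0.015, 0.0]
1.35 [0.0, -0.12, 0.0, 0.05, 0.0, 0.015, 0.0]
1.4 [0.0, -0.12, 0.0, 0.05, 0.0, 0.015, 0.0]
1.45 [0.0, -0.12, 0.0, 0.05, 0.0, 0.015, 0.0]
1.5 [0.0, -0.12, 0.0, 0.06, 0.0, 0.015, 0.0]
1.55 [0.0, -0.12, 0.0, 0.06, 0.0, 0.015, 0.0]
1.6 [0.0, -0.11, 0.0, 0.07, 0.0, 0.015, 0.0]
1.65 [0.0, -0.11, 0.0, 0.07, 0.0, -0.0, 0.0]
1.7 [0.0, -0.11, 0.0, 0.08, 0.0, -0.0, 0.0]
1.75 [0.0, -0.1, 0.0, 0.08, 0.0, -0.0, 0.0]
```

View pics/s2.png

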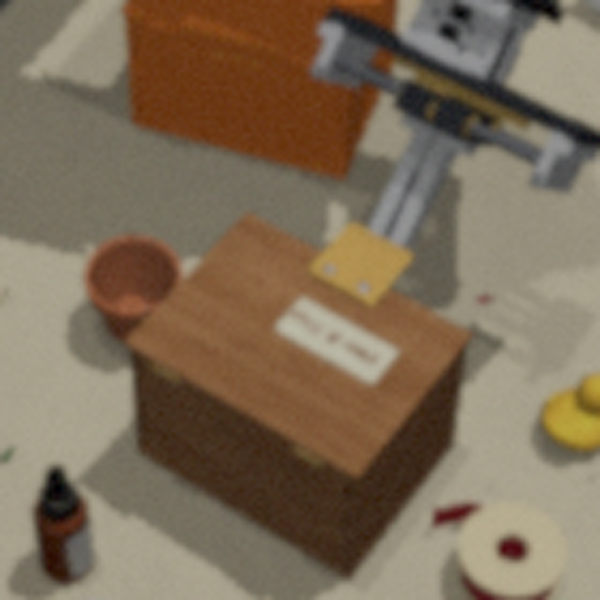

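The fingertips sit under the tab at about (390,240), and the drawer looks shut. I'll start the lift.

Call:
move_arm([
  [0,-0.04,0,-0.07,0,0,0],
  [0,-0.12,0,-0.1,0,0,0],
  [0,-0.12,0,-0.09,0,0,0],
  [0,-0.12,0,-0.09,0,0,0],
  [0,-0.13,0,-0.08,0,0,0],
  [0,-0.13,0,-0.08,0,0,0],
  [0,-0.14,0,-0.07,0,0,0],
  [0,-0.14,0,-0.06,0,0,0],
  [0,-0.14,0,-0.06,0,0,0],
  [0,0,0,0,0,0,0],
])

```text
time_s: 9.1
ee_pos: [0.5457, 0.0018, 0.1568]
eef_rot: [3.139, 0.801, 1.794]
force: [0.6, 0.9, -0.7]
grip_width: 0.0005
grip_force: 0.3
```

```bash
python3 st.py
python3 - <<'E'
from gen import *
P,f=cur();print(P.round(4),tcp(.4,.8).round(4),f,np.round(ctrl.get_obs()['qpos'],2))
s=ctrl.camera('side');cv2.imwrite('pics/s3.png',cv2.resize(s['color'][130:270,260:400],(600,600),interpolation=2))
E
```

```text
9.1 cab [-0.0596  0.0003  0.1568] F [-0.69  0.8  -0.7 ] [3.139 0.801 1.794]
[-0.0636  0.0003  0.1568] [-0.0636  0.1556] 0.8008909801115284 [ 0.3   0.42  1.69 -0.85  1.25  0.45]
```

View pics/s3.png

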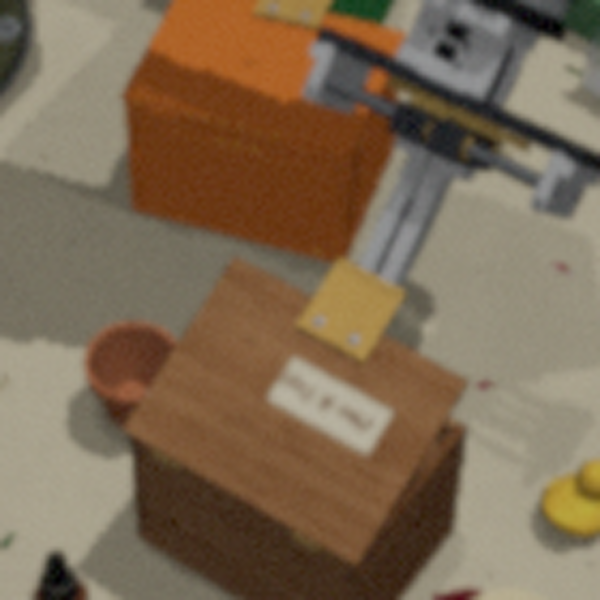

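The lid is rising on the fingertip with low force, so I'll continue.

Call:
move_arm([
  [0,-0.15,0,-0.05,0,0,0],
  [0,-0.15,0,-0.04,0,0,0],
  [0,-0.15,0,-0.03,0,0,0],
  [0,-0.15,0,-0.03,0,0,0],
  [0,-0.15,0,-0.02,0,0.015,0],
  [0,-0.15,0,-0.02,0,0.015,0],
  [0,-0.15,0,-0.01,0,0.015,0],
  [0,-0.15,0,0,0,0.015,0],
  [0,-0.15,0,0,0,0.015,0],
  [0,-0.13,0,0.01,0,0.015,0],
  [0,-0.13,0,0.01,0,0.015,0],
  [0,-0.13,0,0.01,0,0.015,0],
  [0,-0.13,0,0.02,0,0.015,0],
  [0,0,0,0,0,0,0],
])

```text
time_s: 10.55
ee_pos: [0.5595, -0.0591, 0.226]
eef_rot: [3.14, 0.665, 1.794]
force: [0.2, 0.7, -0.3]
grip_width: 0.0006
grip_force: 0.1
```

```bash
python3 st.py
python3 - <<'E'
from gen import *
P,f=cur();print(P.round(4),tcp(1.05,.665).round(4),f,np.round(ctrl.get_obs()['qpos'],2))
s=ctrl.camera('side');cv2.imwrite('pics/s4.png',cv2.resize(s['color'][110:270,250:410],(600,600),interpolation=2))
E
```

```text
10.55 cab [2.90e-03 1.00e-04 2.26e-01] F [-0.61  0.32 -0.26] [3.14  0.665 1.794]
[-1.10e-03  1.00e-04  2.26e-01] [-0.002   0.2244] 0.6653145312841124 [ 0.13  0.29  1.62 -0.71  1.24  0.14]
```

View pics/s4.png

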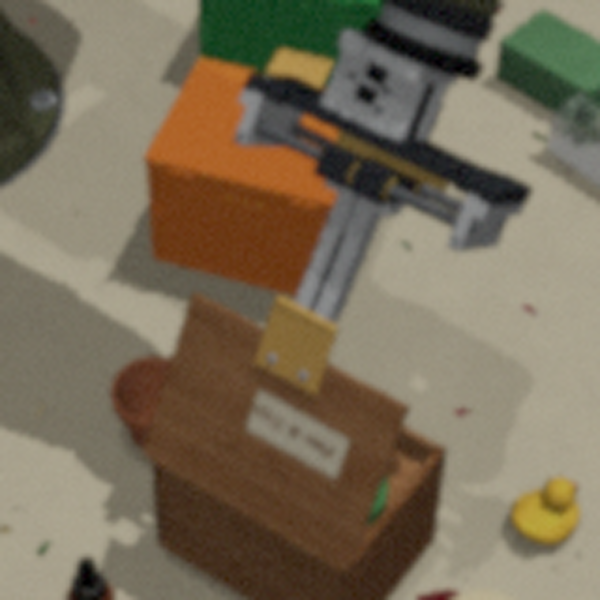

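Call:
move_arm([
  [0,-0.13,0,0.02,0,0.015,0],
  [0,-0.13,0,0.03,0,0.015,0],
  [0,-0.13,0,0.03,0,0.015,0],
  [0,-0.13,0,0.04,0,0.015,0],
  [0,-0.13,0,0.04,0,0.015,0],
  [0,-0.12,0,0.05,0,0.015,0],
  [0,-0.12,0,0.05,0,0.015,0],
  [0,-0.12,0,0.05,0,0.015,0],
  [0,-0.12,0,0.06,0,0.015,0],
  [0,-0.12,0,0.06,0,0.015,0],
  [0,-0.11,0,0.07,0,0.015,0],
  [0,-0.11,0,0.07,0,0,0],
  [0,-0.11,0,0.08,0,0,0],
  [0,0,0,0,0,0,0],
  [0,0,0,0,0,0,0],
  [0,0,0,0,0,0,0],
  [0,0,0,0,0,0,0],
  [0,0,0,0,0,0,0],
  [0,0,0,0,0,0,0],
])

```text
time_s: 12.5
ee_pos: [0.5778, -0.1392, 0.2411]
eef_rot: [3.141, 0.501, 1.796]
force: [-0.0, 0.2, -0.5]
grip_width: 0.0003
grip_force: 0.0
```

```bash
python3 st.py
python3 - <<'E'
from gen import *
P,f=cur();print(P.round(4),tcp(1.7,.5).round(4),f,np.round(ctrl.get_obs()['qpos'],2))
s=ctrl.camera('side');cv2.imwrite('pics/s5.png',cv2.resize(s['color'][110:290,230:410],(600,600),interpolation=2))
E
```

```text
12.5 cab [0.0851 0.     0.2411] F [-0.21  0.04 -0.47] [3.141 0.501 1.796]
[0.0811 0.     0.2411] [0.0811 0.2395] 0.5008584504561316 [-0.09  0.3   1.52 -0.51  1.2  -0.16]
```

View pics/s5.png

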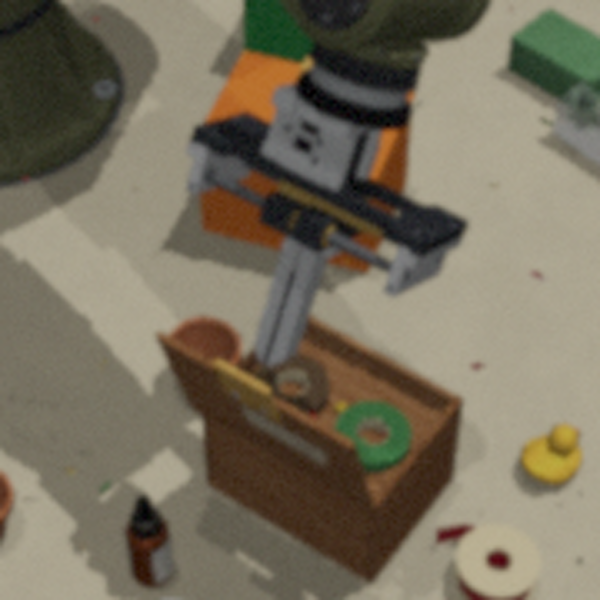

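Call:
move_arm([
  [0,0.1,0,-0.15,0,0,0],
  [0,0.2,0,-0.3,0,0,0],
  [0,0.3,0,-0.4,0,0,0],
  [0,0.3,0,-0.4,0,0,0],
  [0,0.3,0,-0.4,0,0,0],
  [0,0.3,0,-0.4,0,0,0],
  [0,0.3,0,-0.4,0,0,0],
  [0,0.3,0,-0.4,0,0,0],
  [0,0.3,0,-0.4,0,0,0],
  [0,0,0,0,0,0,0],
  [0,0,0,0,0,0,0],
  [0,0,0,0,0,0,0],
])

```text
time_s: 13.75
ee_pos: [0.5366, 0.039, 0.3257]
eef_rot: [3.142, 0.501, 1.796]
force: [0.1, -0.2, 0.3]
grip_width: 0.0005
grip_force: 0.0
```

```bash
python3 st.py
python3 - <<'E'
from gen import *
q=np.load('q2.npy');t=ctrl.camera('top');s=ctrl.camera('side')
cv2.imwrite('pics/f.png',np.hstack([cv2.resize(s['color'][140:300,250:410],(400,400),interpolation=2),cv2.resize(t['color'][100:220,285:405],(400,400),interpolation=2)]))
E
```

```text
13.75 cab [-9.780e-02 -2.000e-04  3.257e-01] F [0.24 0.09 0.32] [3.142 0.501 1.796]
```

View pics/f.png

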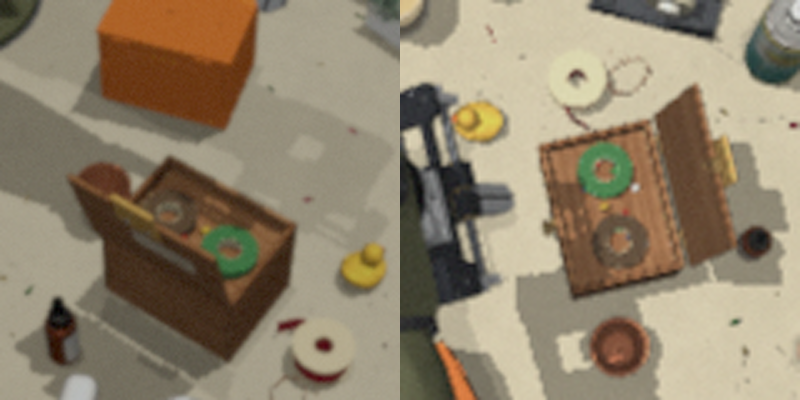

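The lid leans back against its stop, both drawers are shut, the pots, ribbon, bottle and duck stand where they were, and the arm is clear. I'll hand the job in.

```bash
python3 -c "
from station import ctrl
print(ctrl.hand_in())"
```

```text
the job is handed in; nothing more can be done
None
```

I pushed the upper drawer home and tipped the lid back until it leans open by its own weight. The bystanders look unmoved in the last pictures, the arm is clear, and the job is handed in at about 14 s; the hand-in gave no verdict.

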